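Tighten a filter chamber's lid by counted quarter turns

TASK

Tighten the lid of the round filter chamber by its three T-handled clamp screws, clockwise seen from above: start with the screw above the brass hose stub and give it one quarter turn, then give the next screw clockwise round the rim two quarter turns, then the last one a quarter turn. The handles sit loosely on their screws, so count what the screw and its pointer turn, not the handle: each pointer must end at its quarter mark, each screw done before the next is begun, none overtightened or loosened. Leave the things lying round the chamber alone.

Things in the scene. Friction and masses are not known exactly. Their poses are not given: they have to be found in the camera images.
- chamber: Round metal filter chamber fixed to the bench, 260 mm across; origin under its centre, z up. Lid top 76 mm above the bench; low sight glass in its middle (top at 86 mm). Brass hose stub along its -x axis, 16 mm thick, 30 mm above the bench, to 170 mm from the centre. Three upright clamp screws in the rim, 120 degrees apart, 88 mm from the centre; the first is straight above the stub.
- screw_1 (a joint): Turn (rad) of the first clamp screw, the one above the hose stub: about 0 at the start, pointer straight out from the chamber's centre; grows clockwise seen from above (tightening): a quarter turn is 1.57. Stiff (0.25 N m), stays where left. Its handle has up to 43 degrees of nearly free play, starting anywhere in it, before it takes the screw along, either way.
- pointer_1 (a point): Outer end of the small dark pointer on the collar of screw 1, 32 mm from its axis, 4 mm above the lid; turns with the screw. x points outward along the pointer, z up. Four black marks on the lid round the screw show the quarter turns; it starts at the outermost one, nearest the edge of the lid.
- grip_1 (a point): Centre of the black T-handle bar of screw 1, on the screw's axis, 121.5 mm above the bench. Bar 64 mm long (this point's y axis), 14 mm thick (x), 30 mm tall (106 to 136 mm above the bench), free below down to the lid but for a 24 mm hub. Axes turn with the handle, z up. Within its play the bar stands roughly square to the pointer.
- screw_2 (a joint): Turn (rad) of the second clamp screw, the next one clockwise (seen from above) round the rim: about 0 at the start, pointer straight out from the chamber's centre; grows clockwise seen from above (tightening): a quarter turn is 1.57. Stiff (0.25 N m), stays where left. Its handle has up to 43 degrees of nearly free play, starting anywhere in it, before it takes the screw along, either way.
- pointer_2 (a point): Outer end of the small dark pointer on the collar of screw 2, 32 mm from its axis, 4 mm above the lid; turns with the screw. x points outward along the pointer, z up. Four black marks on the lid round the screw show the quarter turns; it starts at the outermost one, nearest the edge of the lid.
- grip_2 (a point): Centre of the black T-handle bar of screw 2, on the screw's axis, 121.5 mm above the bench. Bar 64 mm long (this point's y axis), 14 mm thick (x), 30 mm tall (106 to 136 mm above the bench), free below down to the lid but for a 24 mm hub. Axes turn with the handle, z up. Within its play the bar stands roughly square to the pointer.
- screw_3 (a joint): Turn (rad) of the third clamp screw, the last one clockwise round the rim: about 0 at the start, pointer straight out from the chamber's centre; grows clockwise seen from above (tightening): a quarter turn is 1.57. Stiff (0.25 N m), stays where left. Its handle has up to 43 degrees of nearly free play, starting anywhere in it, before it takes the screw along, either way.
- pointer_3 (a point): Outer end of the small dark pointer on the collar of screw 3, 32 mm from its axis, 4 mm above the lid; turns with the screw. x points outward along the pointer, z up. Four black marks on the lid round the screw show the quarter turns; it starts at the outermost one, nearest the edge of the lid.
- grip_3 (a point): Centre of the black T-handle bar of screw 3, on the screw's axis, 121.5 mm above the bench. Bar 64 mm long (this point's y axis), 14 mm thick (x), 30 mm tall (106 to 136 mm above the bench), free below down to the lid but for a 24 mm hub. Axes turn with the handle, z up. Within its play the bar stands roughly square to the pointer.
- flow_meter: Hand-held grey meter, 121 x 67 x 30 mm, lying loose on the bench left of the chamber; origin under its centre. A bystander.
- dropper: Brown glass dropper bottle, 33 mm across, 102 mm tall, standing loose on the bench right of the chamber; origin under its centre. A bystander.
- spanner_large: Steel open spanner, 148 mm long, 6 mm thick, lying loose on the bench left of the chamber; origin under its centre. A bystander.

How it is judged:
On the way, in this order (a step that is already met when the one before it is completed fails the run):
1. the screw above the hose stub has been given one quarter turn, the others none (value of joint screw_1 between 1.351 and 1.791 rad and value of joint each of screw_2, screw_3 below 0.35 rad), for 0.2 s.
2. the second screw has been given two quarter turns, the third none yet (value of joint screw_1 between 1.351 and 1.791 rad and value of joint screw_2 between 2.922 and 3.362 rad and value of joint screw_3 below 0.35 rad), for 0.2 s.
3. the third screw has been given one quarter turn (value of joint screw_1 between 1.351 and 1.791 rad and value of joint screw_2 between 2.922 and 3.362 rad and value of joint screw_3 between 1.351 and 1.791 rad), for 0.2 s.
At the end, for the whole second after the job is handed in: The first and third screws stand one quarter turn (1.57 rad) and the second two quarter turns (3.14 rad) clockwise of their starting marks, each within 0.22 rad (12.6 degrees), at rest; the bystanders have not been moved (all of step 3 and velocity of joint each of screw_1, screw_2, screw_3 below 0.05 rad/s); the robot touches nothing.
It fails at once if a screw overtightened: more than 0.45 rad past its quarter mark (value of joint any of screw_1, screw_3 above 2.021 rad or value of joint screw_2 above 3.592 rad).
It fails at once if a screw loosened by more than 0.35 rad (value of joint any of screw_1, screw_2, screw_3 below -0.35 rad).
It fails at once if a screw tightened by more than 0.35 rad before the one before it had its turns (to 0.3 rad) ((value of joint screw_2 above 0.35 rad and value of joint screw_1 below 1.271 rad) or (value of joint screw_3 above 0.35 rad and value of joint screw_2 below 2.842 rad) or (value of joint screw_3 above 0.35 rad and value of joint screw_1 below 1.271 rad)).
It fails at once if the meter, the dropper bottle or the spanner was pushed more than 25 mm (distance of any of flow_meter, dropper, spanner_large from where it was at the start of the episode above 0.025 m).
It also fails if it takes over 72 s, if anything falls off the work surface, if the arm or the gripper's body presses on something with over 40 N, if the wrist force passes 120 N, or if a joint passes its speed limit or range.

ROBOT

A 6-joint arm with a two-finger parallel gripper is mounted at the origin on a cart in front of the work surface, level with it; the furniture and walls round the work are solid. World frame = base frame: x ahead of the robot, y to its left, z up, the work surface at z = 0. Lengths are in m, angles in rad, forces in N, time in s.
With the tool pointing down it reaches from about 0.225 to 0.875 m from the base axis. Payload 3.4 kg.
Tool frame: the origin (TCP) lies on the centre line of the jaws, within the pads' length; the fingertips stand 19 mm ahead of it and the grasp point (between the pads) is the TCP (nose_length is the distance from the TCP to the fingertips, in m); z points along the fingers, y is the direction in which the jaws open and shut (so a half turn about z gives the same grasp; the last joint's range is limited). The gripper opens to 85 mm and grips with 20 to 120 N. Pads are 22 mm wide; open, the fingers measure 114 mm over their backs; the gripper's body (76 mm by 85 mm) begins 54 mm behind the grasp point. The pads swing forward as they close: fully open they stand 13 mm farther back than shut.
Start: joints at [1.063, 0.276, 1.505, -0, 1.361, -0.121], TCP at [0.217, 0.533, 0.22] pointing down, gripper open.
Joint ranges: [-2.89, 2.89], [-0.75, 2.08], [0.22, 2.7], [-1.18, 4.32], [0.11, 2.71], [-2.7, 2.7]. Speed limits (rad/s): [2.57, 2.57, 3.14, 3.14, 3.14, 3.14].

INTERFACE

Orientations are given as a unit quaternion [w, x, y, z].
In Python, from rig import * gives the robot as it stands.
- The arm moves only by the shell command python3 -m jog 'ROWS' [OPENING] [FORCE]. ROWS is JSON, one flat list of numbers, 6 for each row, row after row: the shift along the tool's x, y, z in mm, then the turn, a rotation vector about the tool's x, y, z in degrees. In form: [tx, ty, tz, wx, wy, wz, tx, ty, tz, wx, wy, wz, ...]. A call has 1 to 10 rows; each row is the pose to reach, as a shift and turn from the pose commanded when the call began, along the tool's axes at that moment; what a row does not reach only later rows make up. A row lasts 1/8 s, in which the tool goes at most 62.5 mm and 10.7 degrees, less where a joint would pass 70% of its speed; a pose out of reach is approached as far as the arm can. A call with a gripper value outside its range is refused whole. OPENING is the closure, from 0 (fully open) to 1 (shut), set as the call begins (- or left out, the last holds). The fingers move at their own pace and stop on an object; FORCE is the grip in N (left out, the last holds). Time passes only in rows, so rows that repeat a pose let the fingers close. It gives the time, the measured TCP pose, the force and the opening at its end, in the units of the state.
- get_state(): the state, without advancing time (a new reading comes with each control period).
- get_image(name): name is "side" or "top" or "wrist"; returns a dict with "frame" (400x640x3 uint8, red, green, blue), "camera_matrix" (3x3 intrinsics, pixels), "k1" (the pictures are not rectified: a ray, as slopes to the right and down, at radius r is drawn at 1 + k1 r^2 times it, then the intrinsics apply), "rvec" (rotation vector, rad) and "tvec" (3), from world to camera coordinates, as OpenCV has them. Camera axes: x right, y down, z forward; pixel columns grow to the right and rows downward; lengths in m; the calibration is good to about 2 mm. A picture is of the moment at which its call begins. There is no depth.
- sign_off(): hands the job in, once; it reports no verdict.
The state is a dict: "clock": time; "qpos": joint angles; "qd": joint speeds; "effort": joint torques, N m; "position": TCP position; "ee_rot": TCP orientation; "contact_force": force on the tool from outside, world axes, zero at the start; "moment": the same for the moment, N m; "width": finger opening in m.
Only numpy, scipy, OpenCV 4.12 (cv2) and the standard library are available. Lean on these libraries where they do the work, as an engineer would, in place of code of your own. Each camera call takes 0.05 s, during which the arm holds its last target.

## Working session

There is one attempt and no reset: what is moved stays moved. The work goes in short steps, Python scripts to look and compute and a shell command to move; the robot and the scene stay as the last step left them, time stands still between calls to the robot, and variables do not carry over. Pictures are saved under pics/ and viewed, and the job is handed in when it is done.

```bash
ls; mkdir -p pics
python3 - <<'E'
from rig import *
import cv2
s=get_state();print(s)
for n in ["side","top","wrist"]:
    im=get_image(n);cv2.imwrite(f"pics/{n}0.png",im["frame"][:,:,::-1]);print(n,im["camera_matrix"],im["k1"],im["rvec"],im["tvec"])
E
```

```text
pics
{'clock': 0.0, 'qpos': array([ 1.06299774e+00,  2.76589721e-01,  1.50613681e+00,  2.26046031e-05,
        1.36069804e+00, -1.20991682e-01]), 'qd': array([-4.66431350e-04,  4.42958570e-04,  7.36677853e-04, -9.51563088e-04,
        2.92671072e-05,  1.14635296e-04]), 'effort': array([-1.56530132e-03, -4.16769683e+01, -2.45809060e+01, -1.93037686e-04,
        1.07195653e-02, -9.35552649e-07]), 'position': array([0.21663224, 0.53203643, 0.21884128]), 'ee_rot': array([-2.93761711e-04,  1.92202242e-01,  9.81354910e-01, -8.67642698e-04]), 'contact_force': array([ 0.22852933,  0.10770069, -0.94689095]), 'moment': array([-0.04286377,  0.0125133 , -0.03487014]), 'width': 0.08557883125272055}
side [[406.26644608   0.         325.54654393]
 [  0.         406.26644608 193.32801586]
 [  0.           0.           1.        ]] -0.07437337448249139 [ 2.11144233 -0.45302912  0.24756582] [-0.52235221  0.21975304  1.05177294]
top [[413.18035828   0.         329.41770831]
 [  0.         413.18035828 201.62986251]
 [  0.           0.           1.        ]] -0.022137083221609132 [ 2.19730317 -2.15649781  0.15722242] [-0.01785293  0.58625891  1.04334602]
wrist [[311.16996041   0.         322.26091487]
 [  0.         311.16996041 199.30898074]
 [  0.           0.           1.        ]] -0.05296935879205791 [-2.38000617 -1.60063269 -0.25443153] [-0.57517819 -0.03995584  0.37829254]
```

View pics/top0.png

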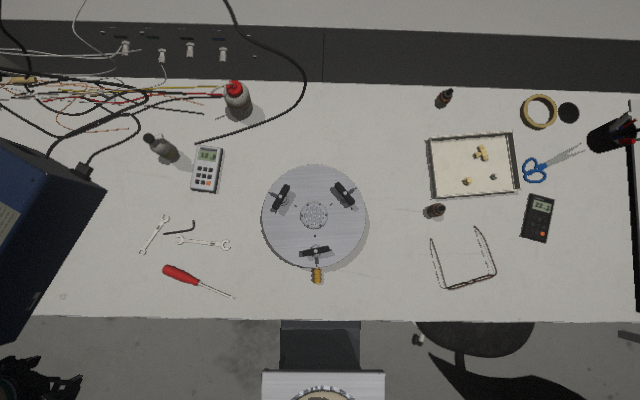

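View pics/side0.png

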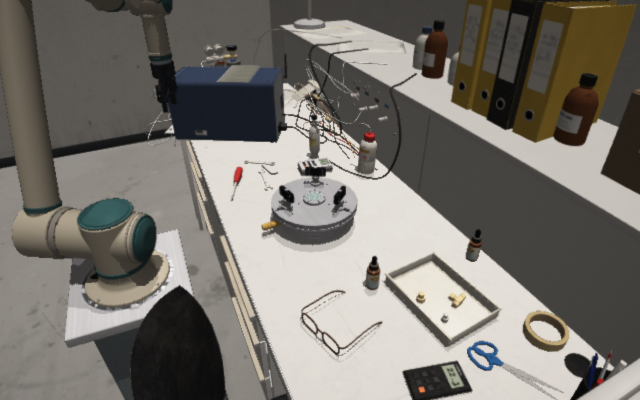

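View pics/wrist0.png

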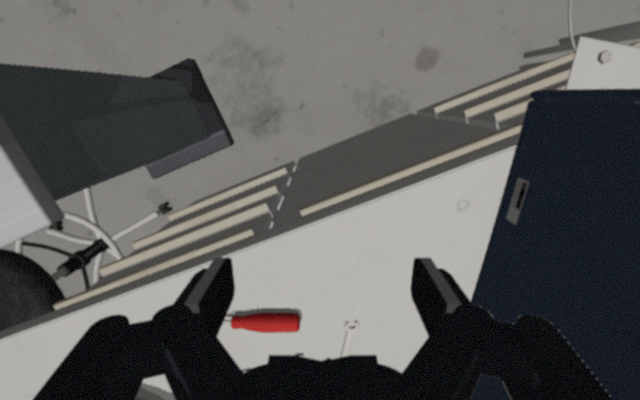

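The top view has the chamber at about (314,217) and the stub at (317,275), pointing toward the robot. Screw 1 is at (315,252). The next one clockwise is screw 2 at upper left (280,195), and screw 3 is at upper right (344,195). The dropper bottle is at (433,211), with the meter and spanner to the left. Next I'll measure.

```bash
cat > h.py <<'E'
from rig import *
import cv2, numpy as np
from scipy.spatial.transform import Rotation as R
def ray(im,px):
    K=im["camera_matrix"];d=np.array([im["k1"],0,0,0,0],float)
    u=cv2.undistortPoints(np.array(px,float).reshape(-1,1,2),K,d).reshape(-1,2)
    Rm=cv2.Rodrigues(np.array(im["rvec"]))[0];t=np.array(im["tvec"]).ravel()
    o=-Rm.T@t
    return o,np.c_[u,np.ones(len(u))]@Rm
def plane(im,px,z):
    o,d=ray(im,px); return o+d*((z-o[2])/d[:,2])[:,None]
def proj(im,P):
    return cv2.projectPoints(np.array(P,float).reshape(-1,1,3),np.array(im["rvec"],float),np.array(im["tvec"],float),im["camera_matrix"],np.array([im["k1"],0,0,0,0],float))[0].reshape(-1,2)
def rect(im,c,half,z,ppm):
    """top-down resample of plane z, up=+x, left=+y"""
    n=int(half*ppm); g=np.arange(-n,n+1)/ppm
    X,Y=np.meshgrid(g,g)  # col->-y,row->-x
    P=np.c_[(c[0]-Y).ravel(),(c[1]-X).ravel(),np.full(X.size,z)]
    m=proj(im,P).astype(np.float32).reshape(X.shape+(2,))
    return cv2.remap(im["frame"],m[...,0],m[...,1],cv2.INTER_LINEAR)
def save(name,f): cv2.imwrite(f"pics/{name}.png",f[:,:,::-1])
E
python3 - <<'E'
from h import *
im=get_image("top");f=im["frame"]
crop=f[155:290,250:385];save("c0",cv2.resize(crop,None,fx=4.4,fy=4.4,interpolation=cv2.INTER_CUBIC))
m=(f.max(2)<55).astype(np.uint8);n,l,st,ce=cv2.connectedComponentsWithStats(m[160:285,255:375])
for i in range(1,n):
    if st[i,4]>15:
        px=ce[i]+[255,160];ys,xs=np.nonzero(l==i);pts=plane(im,np.c_[xs+255,ys+160],.136)
        e=np.linalg.eigh(np.cov(pts[:,:2].T));v=e[1][:,1]
        print(px,st[i,4],plane(im,px,.13)[0],np.degrees(np.arctan2(v[1],v[0])),np.sqrt(e[0])*12**.5)
print(plane(im,[[317,275]],.03),plane(im,[[433,211]],.0), proj(im,[[0.5,0,.076]]))
E
```

```text
[343.90659341 194.31868132] 182 [ 0.59365538 -0.03819164  0.13      ] -141.36922644603305 [0.02015053 0.06175552]
[280.36305732 197.25477707] 157 [0.58347554 0.11227136 0.13      ] 152.1171991671416 [0.01610208 0.06512141]
[315.17164179 250.88059701] 134 [0.45888531 0.02734171 0.13      ] 101.96483278674886 [0.0132732  0.06676867]
[[0.39703133 0.0216563  0.03      ]] [[ 0.57057875 -0.28872698  0.        ]] [[326.60118887 234.27382104]]
```

View pics/c0.png

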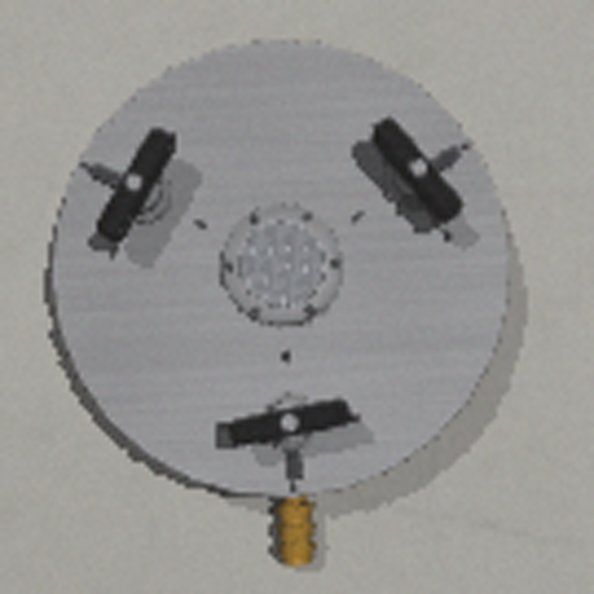

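```bash
cat >> h.py <<'E'
def rel(target,psi,s=None):
    """row (mm, deg) from present pose to target pos w/ jaw(y) direction psi deg, tool down; cw turn"""
    s=s or get_state();q=s["ee_rot"];R0=R.from_quat([q[1],q[2],q[3],q[0]])
    p=np.radians(psi);y=np.array([np.cos(p),np.sin(p),0]);z=np.array([0,0,-1.]);x=np.cross(y,z)
    R1=R.from_matrix(np.c_[x,y,z])
    print("row",np.round(R0.inv().apply(np.array(target)-s["position"])*1e3,1),np.round(np.degrees((R0.inv()*R1).as_rotvec()),1),"psi0",np.round(np.degrees(np.arctan2(*R0.as_matrix()[1::-1,1])),1))
E
python3 - <<'E'
from h import *
im=get_image("top")
c=plane(im,[[315.9,251.4],[280.5,196.4],[345.5,193.2]],.137)
print(c, [np.linalg.norm(c[i]-c[i-1]) for i in range(3)])
C=c.mean(0);print(C,np.degrees(np.arctan2(c[:,1]-C[1],c[:,0]-C[0])),np.linalg.norm(c-C,axis=1))
rel([c[0,0],c[0,1],.24],12)
E
```

```text
[[ 0.45775292  0.02560915  0.137     ]
 [ 0.58464549  0.11138261  0.137     ]
 [ 0.59546779 -0.04147473  0.137     ]] [np.float64(0.15318496196926157), np.float64(0.15316270006360463), np.float64(0.15323996998911002)]
[0.5459554  0.03183901 0.137     ] [-175.95982831   64.06166379  -55.96689723] [0.08842222 0.08845399 0.08846684]
row [-414.3 -378.4  -20.4] [-0.   0.  55.8] psi0 67.8
```

```bash
python3 -m jog '[-40,-40,-20,0,0,5,-90,-80,-20,0,0,12,-140,-125,-20,0,0,20,-190,-170,-20,0,0,28,-240,-220,-20,0,0,36,-290,-260,-20,0,0,44,-340,-310,-20,0,0,50,-380,-350,-20,0,0,56,-414,-378,-20,0,0,56,-414,-378,-20,0,0,56]'
python3 - <<'E'
from h import *
im=get_image("wrist");save("w1",im["frame"])
t=get_image("top");save("t1",t["frame"][140:290,230:400].repeat(4,0).repeat(4,1))
rel([.4578,.0256,.24],12)
print(proj(im,[[.4578,.0256,.136]]))
E
```

```text
clock: 1.5
position: [0.4595, 0.0226, 0.2395]
ee_rot: [0.001, 0.633, 0.774, -0.0]
contact_force: [-0.5, 0.6, -0.6]
width: 0.0855
row [-0.2  0.1 -0.6] [-0.  -0.1 -0.3] psi0 11.7
[[320.21039897 191.73150662]]
```

View pics/w1.png

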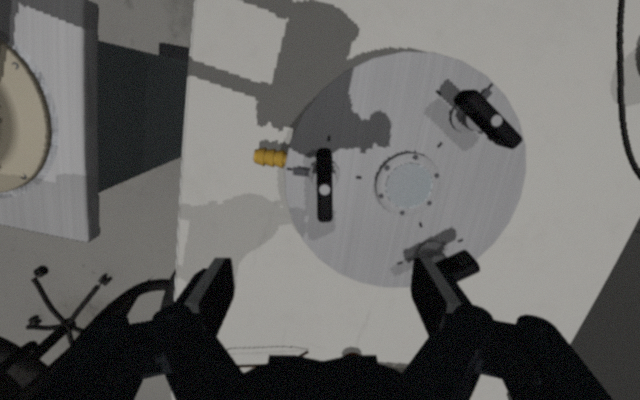

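View pics/t1.png

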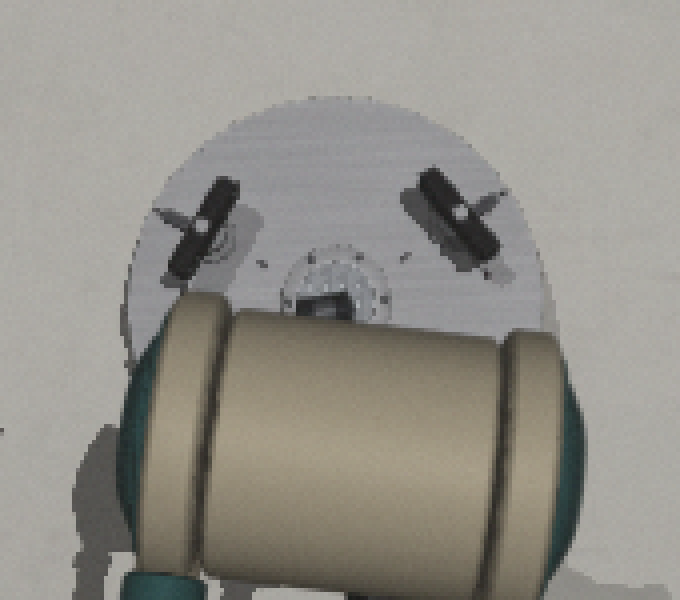

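The wrist view shows the screw 1 bar upright in the image at x≈324, square to the jaws, with its silver cap at (324,190). Projecting the top-camera estimate puts the cap at (320,192). I'll cross-check the two.

Run:
```python
from h import *
im=get_image("wrist");f=im["frame"]
def cap(im,guess,r=12):
    f=im["frame"];x,y=map(int,guess);w=f[y-r:y+r+1,x-r:x+r+1].min(2).astype(float)
    return w
s=f[140:230,300:350];m=(s.max(2)<50).astype(np.uint8)
n,l,st,ce=cv2.connectedComponentsWithStats(m);i=1+st[1:,4].argmax()
ys,xs=np.nonzero(l==i);pts=plane(im,np.c_[xs+300,ys+140],.136)[:,:2]
print(st[i],ce[i]+[300,140],cv2.minAreaRect(np.c_[xs+300,ys+140].astype(np.float32)))
save("w1c",cv2.resize(f[140:230,290:360],None,fx=6,fy=6,interpolation=cv2.INTER_CUBIC))
print(plane(im,[[324,190]],.137), get_state()["position"])
```

```text
[ 14  12  20  73 926] [325.1511879  186.14470842] ((324.97930908203125, 188.1063690185547), (72.32095336914062, 18.448150634765625), 86.98721313476562)
[[0.45858894 0.03154503 0.137     ]] [0.45716504 0.02680675 0.23945863]
```

View pics/w1c.png

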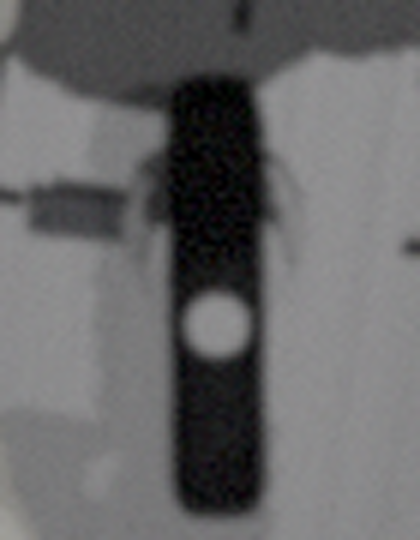

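Run:
```python
from h import *
im=get_image("wrist");t=get_image("top")
for z in (.135,.137,.139,.141): print(z,plane(im,[[326,194.2]],z)[0],plane(t,[[315.9,251.4]],z)[0])
for i in range(3): print(get_state()["position"])
```

```text
0.135 [0.4607043  0.02862476 0.135     ] [0.45774008 0.02561088 0.135     ]
0.137 [0.46055575 0.02922108 0.137     ] [0.45775292 0.02560915 0.137     ]
0.139 [0.4604072  0.02981739 0.139     ] [0.45776576 0.02560741 0.139     ]
0.141 [0.46025866 0.0304137  0.141     ] [0.45777861 0.02560568 0.141     ]
[0.45697205 0.02766842 0.23964676]
[0.45697205 0.02766842 0.23964676]
[0.45697205 0.02766842 0.23964676]
```

Run:
```python
from h import *
rel([.4593,.0275,.129],12)
```

```text
row [ -0.7   2.3 110.6] [-0.  -0.  -0.1] psi0 11.9
```

```bash
python3 -m jog '[0,2,40,0,0,0,0,2,80,0,0,0,0,2,110,0,0,0,0,2,110,0,0,0,0,2,110,0,0,0]'
python3 - <<'E'
from h import *
im=get_image("wrist");save("w2",im["frame"]);s=get_state();print(s["position"],s["contact_force"],s["moment"])
E
```

```text
clock: 2.38
position: [0.4604, 0.0275, 0.1309]
ee_rot: [0.001, 0.63, 0.777, 0.001]
contact_force: [0.5, -0.5, 0.5]
width: 0.0855
[0.46085696 0.02729256 0.13124703] [0.85161907 0.37312334 0.49853191] [-0.0389171   0.0141649   0.05627361]
```

View pics/w2.png

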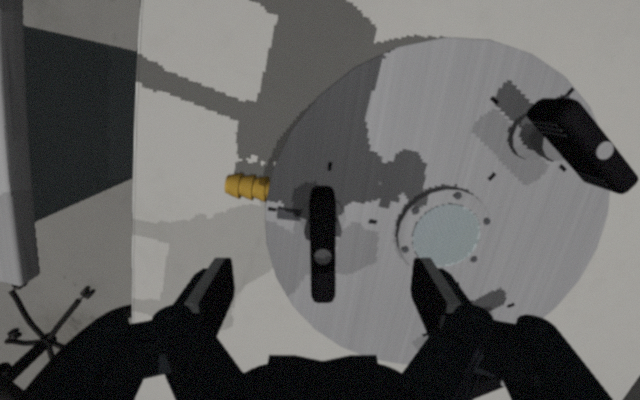

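The bar, at x≈323, sits midway between the finger tips at x≈232 and x≈414, and the cap is at (323,257). Closing the gripper.

```bash
python3 -m jog '[0,0,0,0,0,0,0,0,0,0,0,0,0,0,0,0,0,0,0,0,0,0,0,0,0,0,0,0,0,0,0,0,0,0,0,0]' 1 60
python3 - <<'E'
from h import *
im=get_image("wrist");save("w3",im["frame"]);s=get_state();print(s["position"],s["contact_force"],s["moment"],s["width"])
t=get_image("top");save("t3",t["frame"][140:290,230:400].repeat(4,0).repeat(4,1))
t=get_image("side");save("s3",t["frame"][150:260,230:390].repeat(4,0).repeat(4,1))
E
```

```text
clock: 3.18
position: [0.4597, 0.0267, 0.1296]
ee_rot: [-0.0, 0.63, 0.776, -0.0]
contact_force: [0.1, 0.3, 0.1]
width: -0.0001
[0.459675   0.02669079 0.12962426] [ 0.20448946  0.05146393 -0.03572316] [-0.03348612  0.01690644 -0.01283927] -0.00030853185286037555
```

View pics/w3.png

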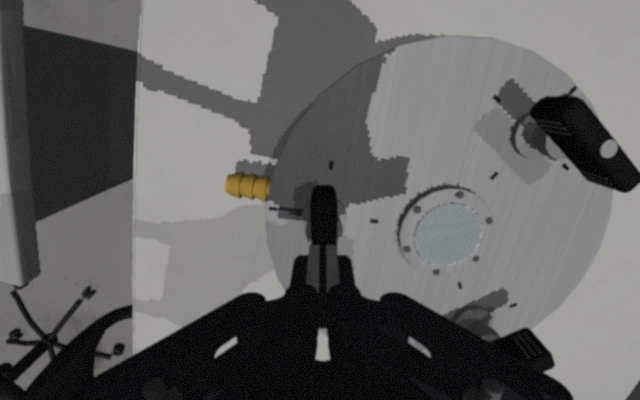

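View pics/s3.png

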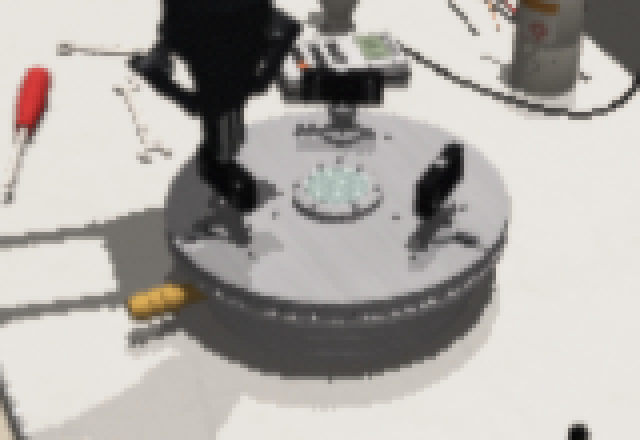

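Run:
```python
from h import *
im=get_image("wrist");s=get_state();p=s["position"]
q=s["ee_rot"];M=R.from_quat([q[1],q[2],q[3],q[0]]).as_matrix()
print(M.round(2))
for d in (0,.019): print(proj(im,[p+M[:,2]*d]))
o,d=ray(im,[[322,199]]);print(o-p,d,(o-p)@M,d@M)
o,d=ray(get_image("top"),[[322,199]]);print(o,d)
t=get_image("top");print(proj(t,[p,[.4593,.0275,.137]]))
t=get_image("side");print(proj(t,[p+M[:,2]*.019,[.4593,.0275,.137],[.4593,.0275,.106]]),230,150)
```

```text
[[-0.21  0.98 -0.  ]
 [ 0.98  0.21  0.  ]
 [ 0.    0.   -1.  ]]
[[321.01972417 252.07551406]]
[[321.1394606  237.30210117]]
[-0.01579093  0.07867828  0.15274771] [[ 0.06260118 -0.3029329  -0.95095449]] [ 0.08025775  0.000684   -0.15274068] [[-3.09415654e-01 -8.72062311e-04  9.50927380e-01]]
[0.46395712 0.02477242 1.10304999] [[ 0.11979896 -0.01130292 -0.99291655]]
[[315.44733946 250.52843757]
 [315.09883045 250.71533429]]
[[285.97427368 197.15652455]
 [285.26891514 189.35913842]
 [285.83197773 198.39817885]] 230 150
```

Run:
```python
from h import *
t=get_image("side");save("s3b",cv2.resize(t["frame"][150:240,255:345],None,fx=6.5,fy=6.5,interpolation=cv2.INTER_NEAREST))
```

```text
(no output)
```

View pics/s3b.png

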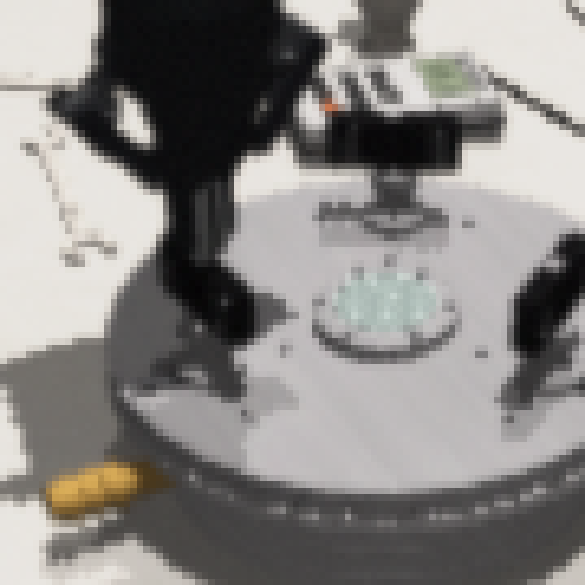

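Run:
```python
from h import *
t=get_image("wrist");save("w3b",cv2.resize(np.clip(t["frame"][170:330,250:400].astype(float)*2.5,0,255).astype(np.uint8),None,fx=4,fy=4,interpolation=cv2.INTER_NEAREST))
print(get_state()["position"],get_state()["width"])
```

```text
[0.45970976 0.02672117 0.12969061] 0.0006286788844695877
```

View pics/w3b.png

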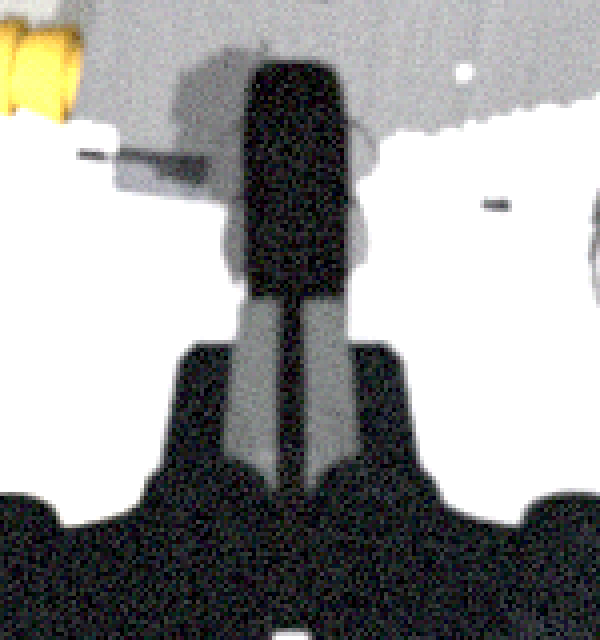

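Run:
```python
from h import *
im=get_image("wrist");s=get_state();p=s["position"]
q=s["ee_rot"];M=R.from_quat([q[1],q[2],q[3],q[0]]).as_matrix()
for dx in (-.011,0,.011):
  for dz in (0,.01,.019): print(dx,dz,proj(im,[p+M@[dx,0,dz],p+M@[dx,.01,dz]]).round(1).tolist())
print(plane(im,[[323,244]],p[2]-.019))
# bar end corners
b=np.radians(102);u=np.array([np.cos(b),np.sin(b),0])
for cz in (.136,.106): print(cz,proj(im,[np.array([.4593,.0275,cz])+u*k for k in(-.032,0,.032)]).round(1).tolist())
```

```text
-0.011 0 [[321.0, 269.6], [338.9, 269.6]]
-0.011 0.01 [[321.0, 260.8], [338.0, 260.8]]
-0.011 0.019 [[321.1, 253.5], [337.3, 253.5]]
0 0 [[321.0, 252.0], [339.2, 252.0]]
0 0.01 [[321.0, 243.9], [338.3, 243.9]]
0 0.019 [[321.1, 237.3], [337.6, 237.3]]
0.011 0 [[320.9, 233.7], [339.6, 233.7]]
0.011 0.01 [[321.0, 226.3], [338.6, 226.3]]
0.011 0.019 [[321.1, 220.4], [337.9, 220.4]]
[[0.46175516 0.0225555  0.11067151]]
0.136 [[320.8, 306.9], [320.5, 256.3], [320.2, 198.5]]
0.106 [[321.0, 277.7], [320.7, 232.8], [320.5, 182.8]]
```

Run:
```python
import rig
print([ (n,getattr(rig,n)) for n in dir(rig) if not n.startswith('__')])
```

```text
[('MotionError', <class 'rig.MotionError'>), ('get_image', <function make.<locals>.drawn_camera at 0x7f2a244700e0>), ('get_state', <function make.<locals>.<lambda> at 0x7f2a244705e0>), ('nose_length', 0.019), ('sign_off', <function connect.<locals>.done at 0x7f2a24a3b740>)]
```

The width reads 0, so the fingers shut above the bar. In the wrist picture the tips end at about row 244, nearer the camera than the bar top, so the fingers look shorter than stated. I'll open, go lower and check.

```bash
python3 -m jog '[0,0,0,0,0,0,0,0,0,0,0,0,0,0,0,0,0,0,0,0,0,0,0,0,0,0,0,0,0,0,0,0,10,0,0,0,0,0,20,0,0,0,0,0,20,0,0,0]' 0
python3 - <<'E'
from h import *
t=get_image("wrist");save("w4",t["frame"]);s=get_state();print(s["position"],s["contact_force"],s["moment"],s["width"])
t=get_image("side");save("s4",cv2.resize(t["frame"][130:240,245:345],None,fx=5,fy=5,interpolation=cv2.INTER_NEAREST))
E
```

```text
clock: 4.68
position: [0.4586, 0.0268, 0.1084]
ee_rot: [-0.001, 0.63, 0.776, -0.001]
contact_force: [0.1, -0.5, 0.6]
width: 0.0857
[0.45917634 0.02677336 0.10898168] [ 1.25817447  0.47311694 -0.38590687] [ 0.04790057 -0.0489442   0.00925326] 0.08576500576403209
```

View pics/s4.png

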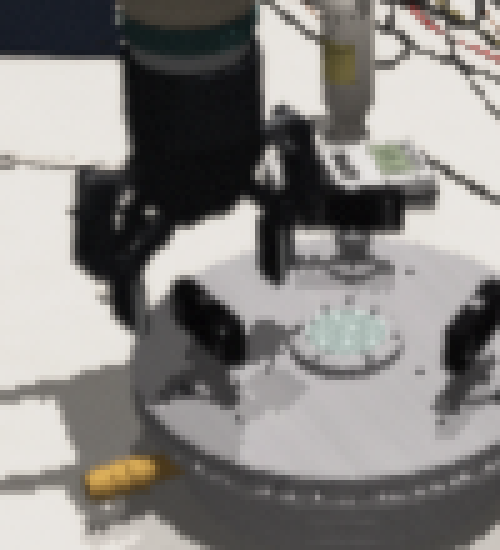

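View pics/w4.png

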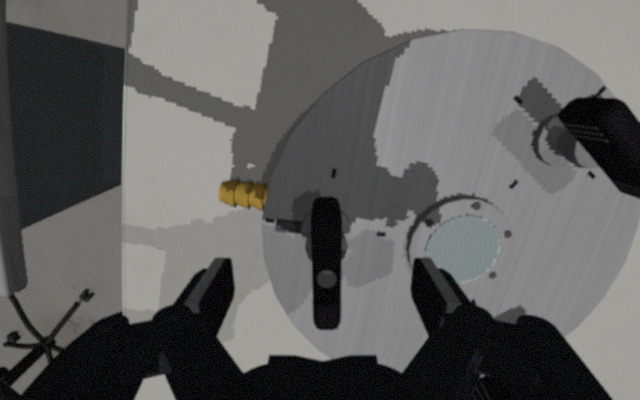

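Run:
```python
from h import *
im=get_image("side");s=get_state();p=s["position"]
q=s["ee_rot"];M=R.from_quat([q[1],q[2],q[3],q[0]]).as_matrix()
for z in (.10,.11,.12,.13,.14):
  P=p.copy();P[2]=z; print(z,proj(im,[P-M[:,1]*.047,P+M[:,1]*.047]).round(1).tolist())
w=get_image("wrist")
for dz in(-.03,-.02,-.01,0,.01): print(dz,proj(w,[p+M@[.011,.043,dz]]).round(1).tolist())
```

```text
0.1 [[272.1, 205.7], [299.8, 195.0]]
0.11 [[271.8, 202.8], [299.7, 192.1]]
0.12 [[271.6, 199.8], [299.6, 189.3]]
0.13 [[271.3, 196.9], [299.5, 186.4]]
0.14 [[271.1, 193.9], [299.3, 183.5]]
-0.03 [[416.9, 261.3]]
-0.02 [[410.9, 250.9]]
-0.01 [[405.6, 241.7]]
0 [[400.9, 233.5]]
0.01 [[396.7, 226.2]]
```

Side and wrist views agree: the open tips stand at z≈0.132 with the reported TCP at 0.109. The real grasp point is therefore about 30 mm behind the reported TCP. I'll go 10 mm lower, shift 1 mm in y to centre, and close.

```bash
python3 -m jog '[0,1,10,0,0,0,0,1,10,0,0,0]'; python3 -m jog '[0,0,0,0,0,0,0,0,0,0,0,0,0,0,0,0,0,0,0,0,0,0,0,0,0,0,0,0,0,0,0,0,0,0,0,0]' 1 60
python3 - <<'E'
from h import *
t=get_image("wrist");save("w5",t["frame"]);s=get_state();print(s["position"],s["contact_force"],s["moment"],s["width"])
t=get_image("side");save("s5",cv2.resize(t["frame"][130:240,245:345],None,fx=5,fy=5,interpolation=cv2.INTER_NEAREST))
E
```

```text
clock: 5.12
position: [0.46, 0.027, 0.0989]
ee_rot: [-0.001, 0.63, 0.776, -0.0]
contact_force: [-0.6, -0.1, 0.2]
width: 0.0855
clock: 5.88
position: [0.4606, 0.0269, 0.1]
ee_rot: [-0.0, 0.63, 0.776, 0.0]
contact_force: [-1.7, -0.1, 4.5]
width: 0.0132
[0.4605826  0.02690853 0.09995665] [-1.77670188  0.18377839  4.47851175] [-0.02793712  0.23845377 -0.04984188] 0.013006928224961148
```

View pics/w5.png

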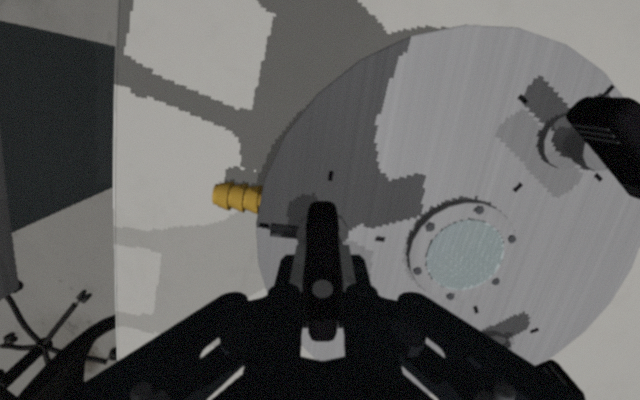

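Gripped: the width is 13 mm and the forces are small. The pointer is visible at (280,229). Now turning clockwise.

```bash
python3 -m jog '[0,0,0,0,0,8,0,0,0,0,0,16,0,0,0,0,0,24,0,0,0,0,0,32,0,0,0,0,0,40,0,0,0,0,0,48,0,0,0,0,0,56,0,0,0,0,0,56]'
python3 - <<'E'
from h import *
t=get_image("wrist");save("w6",t["frame"]);s=get_state();print(s["position"],s["contact_force"],s["moment"],s["width"]);rel([.46,.027,.1],-44)
t=get_image("top");save("t6",t["frame"][140:290,230:400].repeat(4,0).repeat(4,1))
E
```

```text
clock: 6.98
position: [0.4604, 0.0269, 0.0999]
ee_rot: [-0.0, 0.921, 0.389, -0.0]
contact_force: [-2.3, 0.3, 4.2]
width: 0.0126
[0.46038123 0.026949   0.09993176] [-2.60879208  0.889942    5.27084368] [0.01097561 0.33736941 0.00777896] 0.012676193592229545
row [-0.2 -0.3 -0.1] [-0.   0.  -0.2] psi0 -44.2
```

View pics/w6.png

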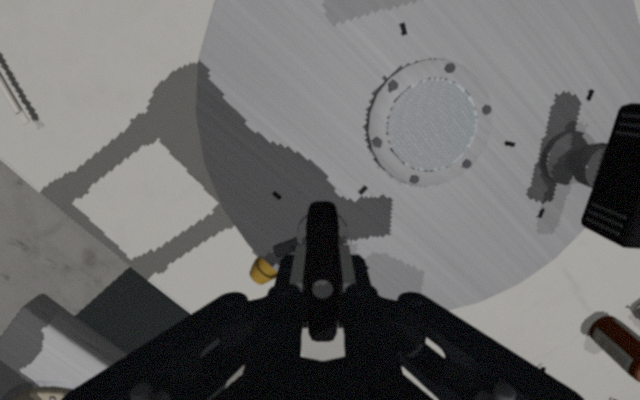

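```bash
cat >> h.py <<'E'
def zoom(name,im,x0,y0,x1,y1,k,g=2.5): save(name,cv2.resize(np.clip(im["frame"][y0:y1,x0:x1].astype(float)*g,0,255).astype(np.uint8),None,fx=k,fy=k,interpolation=cv2.INTER_CUBIC))
def ang(im,px,c,z=.080):
    P=plane(im,px,z)[:,:2]-np.array(c[:2]); return np.c_[np.degrees(np.arctan2(P[:,1],P[:,0]))%360,np.linalg.norm(P,axis=1)*1e3].round(1)
E
python3 - <<'E'
from h import *
t=get_image("wrist");zoom("w6z",t,240,180,380,300,5.5)
C=[.5475,.0333] # chamber
for s,a in ((1,184),):
  c=np.array([.4603,.0269])
  P=[np.r_[c+.032*np.array([np.cos(np.radians(a)),np.sin(np.radians(a))]),.08] for a in (184,94,4,274)]
  print(proj(t,P).round(0).tolist(), proj(t,[[*c,.08]]))
E
```

```text
[[289.0, 271.0], [282.0, 204.0], [359.0, 200.0], [360.0, 268.0]] [[322.18743155 237.27452279]]
```

View pics/w6z.png

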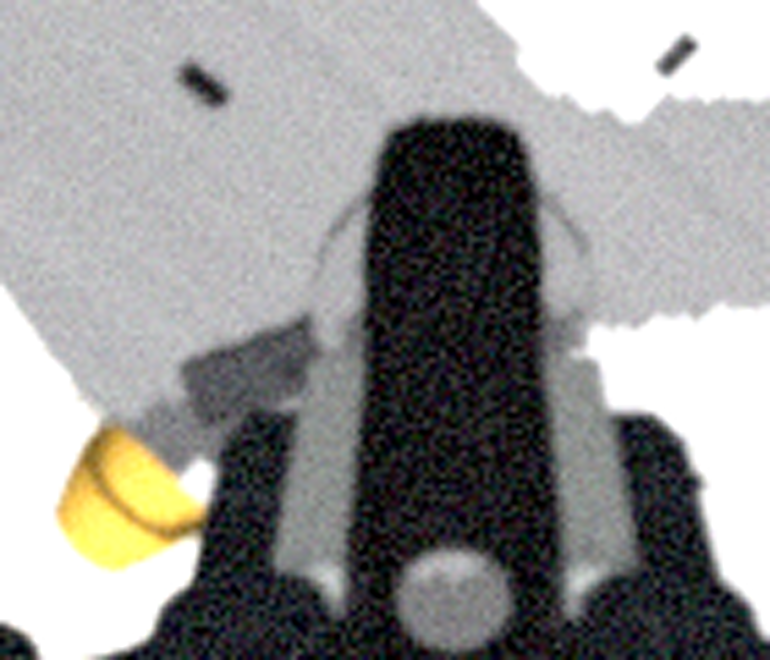

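Run:
```python
from h import *
t=get_image("wrist");c=[.4603,.0269]
print(ang(t,[[275.5,252.2],[297,241.5]],c), ang(t,[[277,195],[363.2,190]],c,.076))
```

```text
[[155.3  30.7]
 [146.4  15.7]] [[92.2 37.2]
 [ 5.7 37.7]]
```

Run:
```python
from h import *
t=get_image("wrist");c=[.4613,.0281]
print(ang(t,[[275.5,252.2],[297,241.5]],c), ang(t,[[277,195],[363.2,190]],c,.076))
```

```text
[[158.1  31.2]
 [151.9  15.9]] [[93.8 36.1]
 [ 4.  36.6]]
```

The pointer is at about 157–158°, so the screw has turned about 26–27° for 56° of handle. That matches the 8° + 21.5° play expected, so 63° remain.

```bash
python3 -m jog '[0,0,0,0,0,9,0,0,0,0,0,18,0,0,0,0,0,27,0,0,0,0,0,36,0,0,0,0,0,45,0,0,0,0,0,54,0,0,0,0,0,63,0,0,0,0,0,63,0,0,0,0,0,63]'
python3 - <<'E'
from h import *
t=get_image("wrist");save("w7",t["frame"]);zoom("w7z",t,240,180,380,300,5.5);s=get_state();print(s["position"],s["contact_force"],s["moment"],s["width"],s["qpos"][5]);rel([.46,.027,.1],-107)
E
```

```text
clock: 8.35
position: [0.4603, 0.0271, 0.0999]
ee_rot: [-0.0, 0.989, -0.149, -0.0]
contact_force: [-2.1, 0.1, 5.9]
width: 0.0129
[0.46033247 0.0271115  0.09993774] [-2.18645759  1.01497095  5.29193831] [ 0.05901875  0.42068283 -0.00445115] 0.012558058834836508 1.7776436912888152
row [-0.3  0.2 -0.1] [-0.   0.  -0.2] psi0 -107.2
```

View pics/w7z.png

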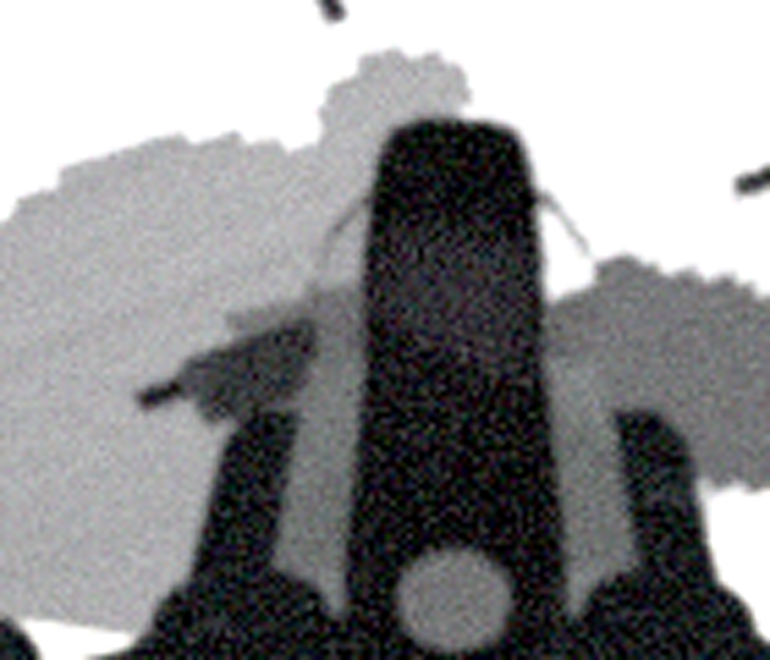

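Run:
```python
from h import *
t=get_image("wrist");k=lambda x,y:[240+x/5.5,180+y/5.5]
for c in ([.4603,.0271],[.4613,.0281]):
  print(ang(t,[k(195,392)],c), ang(t,[k(157,395),k(333,8),k(758,182)],c,.076))
```

```text
[[91.8 31.5]] [[ 92.9  37.2]
 [  4.9  36.1]
 [275.3  35.7]]
[[93.7 30.6]] [[ 94.5  36.2]
 [  3.4  35. ]
 [273.6  36.6]]
```

The pointer is within about 1° of its quarter mark, so screw 1 is done. I'll release and lift.

```bash
python3 -m jog '[0,0,0,0,0,0,0,0,0,0,0,0,0,0,0,0,0,0,0,0,0,0,0,0,0,0,0,0,0,0,0,0,-20,0,0,0,0,0,-60,0,0,0,0,0,-90,0,0,0,0,0,-90,0,0,0]' 0
python3 - <<'E'
from h import *
t=get_image("wrist");save("w8",t["frame"]);s=get_state();print(s["contact_force"],s["width"],s["qpos"][0])
# screw2 estimate: top-based + offset seen for screw1 (.4605,.027)-(.4578,.0256)
c=np.array([.5846+.0025,.1114+.0013]);print(c);rel([*c,.19],62)
rel([*c,.19],-118)
E
```

```text
clock: 9.57
position: [0.4625, 0.0268, 0.1919]
ee_rot: [-0.0, 0.989, -0.149, 0.003]
contact_force: [0.5, 0.9, -0.2]
width: 0.0852
[-0.196466    0.07485716 -0.19928008] 0.08546530033131958 -0.09266368954676156
[0.5871 0.1127]
row [  95.  -119.2    0.5] [ 2.000e-01 -1.000e-01 -1.692e+02] psi0 -107.2
row [  95.  -119.2    0.5] [-0.  -0.1 10.8] psi0 -107.2
```

View pics/w8.png

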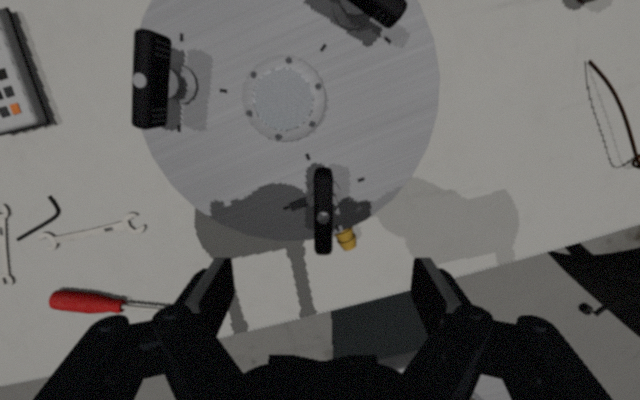

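```bash
python3 -m jog '[20,-25,0,0,0,-10,40,-50,0,0,0,-20,60,-75,0,0,0,-30,80,-100,0,0,0,-40,95,-119,0,0,0,-50,95,-119,0,0,0,-60,95,-119,0,0,0,-70,95,-119,0,0,0,-80,95,-119,0,0,0,-90,95,-119,0,0,0,-100]'
python3 -m jog '[0,0,0,0,0,-10,0,0,0,0,0,-20,0,0,0,0,0,-30,0,0,0,0,0,-40,0,0,0,0,0,-50,0,0,0,0,0,-60,0,0,0,0,0,-69,0,0,0,0,0,-69,0,0,0,0,0,-69]'
python3 - <<'E'
from h import *
t=get_image("wrist");save("w9",t["frame"]);s=get_state();print(s["qpos"]);rel([.5871,.1127,.19],62)
t=get_image("top");save("t9",t["frame"][140:290,230:400].repeat(4,0).repeat(4,1))
E
```

```text
clock: 10.88
position: [0.5854, 0.1125, 0.1874]
ee_rot: [-0.001, 0.748, 0.664, -0.002]
contact_force: [0.8, -0.0, -0.7]
width: 0.0854
clock: 12.0
position: [0.586, 0.1126, 0.1886]
ee_rot: [-0.001, 0.244, 0.97, -0.0]
contact_force: [0.7, -1.5, -0.1]
width: 0.0854
[ 7.31273426e-02  3.27443823e-01  1.50690645e+00  9.41131213e-05
  1.30854940e+00 -1.00444582e+00]
row [-0.7  0.5 -1.1] [-0.  -0.1 -0.3] psi0 61.7
```

View pics/w9.png

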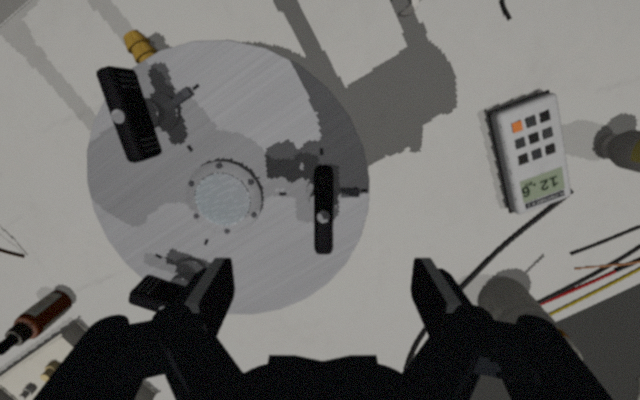

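View pics/t9.png

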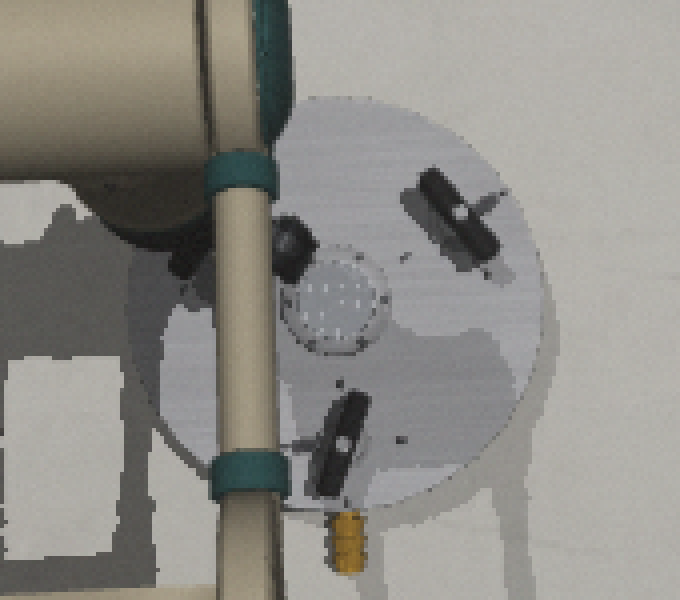

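The top view confirms that pointer 1 now stands at its quarter mark. The screw 2 bar is centred between the jaws at x=323, with its cap at row 216, the same as over screw 1. Descending and gripping.

```bash
python3 -m jog '[0,0,40,0,0,0,0,0,80,0,0,0,0,0,90,0,0,0,0,0,90,0,0,0]'; python3 -m jog '[0,0,0,0,0,0,0,0,0,0,0,0,0,0,0,0,0,0,0,0,0,0,0,0,0,0,0,0,0,0,0,0,0,0,0,0]' 1 60
python3 - <<'E'
from h import *
s=get_state();print(s["position"],s["contact_force"],s["moment"],s["width"])
E
```

```text
clock: 12.6
position: [0.5867, 0.1126, 0.0997]
ee_rot: [-0.0, 0.243, 0.97, -0.0]
contact_force: [0.4, 0.4, -0.4]
width: 0.0856
clock: 13.35
position: [0.5868, 0.1127, 0.1003]
ee_rot: [0.0, 0.243, 0.97, 0.0]
contact_force: [-1.0, -0.7, 4.1]
width: 0.0126
[0.5868284  0.11270551 0.10030225] [-0.99875586 -0.68888237  4.11405627] [-0.00129013  0.16991857 -0.04829519] 0.012631499682521382
```

Gripped. I'll turn 100° first and then check.

```bash
python3 -m jog '[0,0,0,0,0,10,0,0,0,0,0,20,0,0,0,0,0,30,0,0,0,0,0,40,0,0,0,0,0,50,0,0,0,0,0,60,0,0,0,0,0,70,0,0,0,0,0,80,0,0,0,0,0,90,0,0,0,0,0,100]'
python3 -m jog '[0,0,0,0,0,0]'
python3 - <<'E'
from h import *
t=get_image("wrist");zoom("w10z",t,240,180,380,300,5.5);s=get_state();print(s["position"],s["contact_force"],s["width"],s["qpos"][5]);rel([.5868,.1127,.1],-38)
E
```

```text
clock: 14.6
position: [0.5862, 0.1126, 0.1003]
ee_rot: [-0.0, 0.9, 0.435, -0.0]
contact_force: [-1.8, 0.2, 6.5]
width: 0.0128
clock: 14.72
position: [0.5862, 0.1126, 0.1003]
ee_rot: [-0.0, 0.9, 0.437, -0.0]
contact_force: [-1.7, 0.1, 5.1]
width: 0.0131
[0.58621185 0.11259944 0.10028319] [-2.06077446  0.51468442  5.265775  ] 0.012902518983674872 0.7393222325996194
row [0.4 0.4 0.3] [-0.   0.  -0.2] psi0 -38.2
```

View pics/w10z.png

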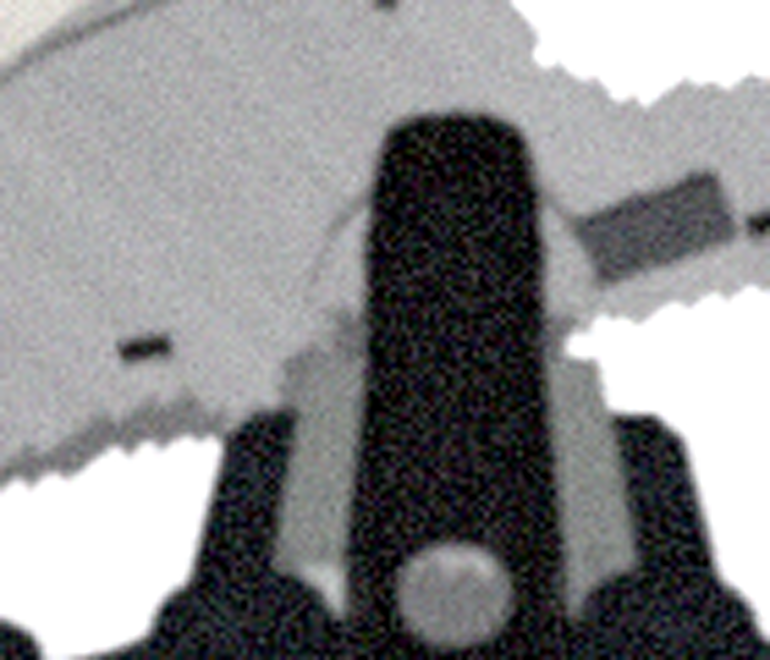

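Run:
```python
from h import *
t=get_image("wrist");k=lambda x,y:[240+x/5.5,180+y/5.5]
for c in ([.5866,.1127],[.5876,.1137],[.5866,.1142]):
  print(ang(t,[k(722,208),k(592,252)],c), ang(t,[k(764,222),k(386,2),k(147,348)],c,.076))
```

```text
[[344.5  31.6]
 [346.7  16.7]] [[336.3  35.7]
 [ 63.8  34.9]
 [152.6  35.8]]
[[342.2  30.9]
 [342.3  16. ]] [[334.1  35.2]
 [ 64.6  33.6]
 [154.7  36.2]]
[[341.9  32. ]
 [341.7  17.1]] [[334.1  36.3]
 [ 62.7  33.6]
 [154.8  35.1]]
```

Pointer 2 is at about 342–343° against a mark at 334.1°, so roughly 81° has been turned. About 98.5° remain to reach 244.1°.

```bash
python3 -m jog '[0,0,0,0,0,10,0,0,0,0,0,20,0,0,0,0,0,30,0,0,0,0,0,40,0,0,0,0,0,50,0,0,0,0,0,60,0,0,0,0,0,70,0,0,0,0,0,80,0,0,0,0,0,90,0,0,0,0,0,98.5]'
python3 -m jog '[0,0,0,0,0,0,0,0,0,0,0,0]'
python3 - <<'E'
from h import *
t=get_image("wrist");zoom("w11z",t,240,180,380,300,5.5);s=get_state();print(s["position"],s["contact_force"],s["width"],s["qpos"][5]);rel([.5868,.1127,.1],-136.5)
E
```

```text
clock: 16.08
position: [0.5862, 0.1132, 0.1003]
ee_rot: [-0.0, 0.917, -0.398, -0.0]
contact_force: [-1.5, 0.8, 6.4]
width: 0.0128
clock: 16.32
position: [0.5862, 0.1132, 0.1003]
ee_rot: [-0.0, 0.918, -0.396, -0.0]
contact_force: [-2.3, 1.7, 5.8]
width: 0.0128
[0.58622565 0.11318411 0.10030081] [-1.78508242  1.3747702   5.67325223] 0.012837235184885063 2.45834500559334
row [ 0.7 -0.1  0.3] [-0.   0.1 -0.2] psi0 -136.7
```

View pics/w11z.png

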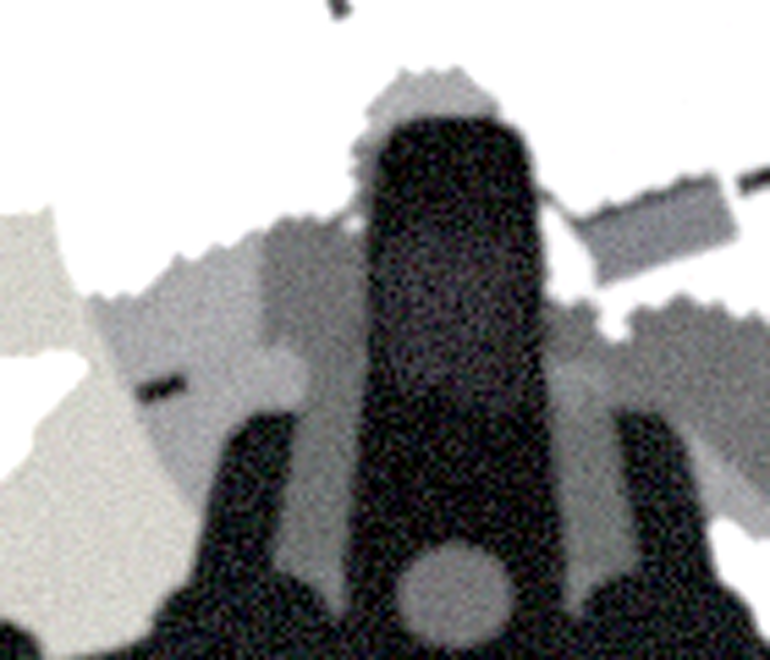

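Run:
```python
from h import *
t=get_image("wrist");k=lambda x,y:[240+x/5.5,180+y/5.5]
for c in ([.5866,.1127],[.5876,.1137],[.5876,.1127],[.5866,.1142]):
  print(ang(t,[k(724,208),k(592,252)],c).tolist(), ang(t,[k(757,180),k(338,5),k(162,388)],c,.076).tolist())
```

```text
[[244.2, 30.6], [245.0, 15.5]] [[244.4, 35.1], [335.3, 35.2], [64.1, 36.9]]
[[243.3, 32.0], [243.3, 16.8]] [[243.7, 36.5], [333.1, 34.7], [64.9, 35.6]]
[[242.5, 31.1], [241.7, 15.9]] [[242.9, 35.6], [334.6, 34.2], [65.5, 36.5]]
[[245.3, 32.0], [247.2, 16.8]] [[245.4, 36.5], [333.1, 35.8], [63.1, 35.5]]
```

It's on the mark (244.2° against 244.1°). I'll release, lift and go to screw 3, unwinding the wrist.

```bash
python3 -m jog '[0,0,0,0,0,0,0,0,0,0,0,0,0,0,0,0,0,0,0,0,0,0,0,0,0,0,0,0,0,0,0,0,-20,0,0,0,0,0,-60,0,0,0,0,0,-90,0,0,0,0,0,-90,0,0,0]' 0
python3 - <<'E'
from h import *
t=get_image("wrist");save("w12",t["frame"]);s=get_state();print(s["contact_force"],s["width"],s["qpos"])
rel([.5975,-.0402,.19],128.6)
E
```

```text
clock: 17.55
position: [0.5884, 0.1127, 0.1925]
ee_rot: [-0.001, 0.918, -0.396, 0.003]
contact_force: [1.2, -0.1, 0.1]
width: 0.0852
[-0.26384465  0.15631112 -0.1281372 ] 0.08526843924703917 [7.31674911e-02 3.25723958e-01 1.50532126e+00 7.94643009e-05
 1.30820187e+00 2.45833623e+00]
row [118.3  97.3   0.6] [-0.1  0.  94.7] psi0 -136.7
```

View pics/w12.png

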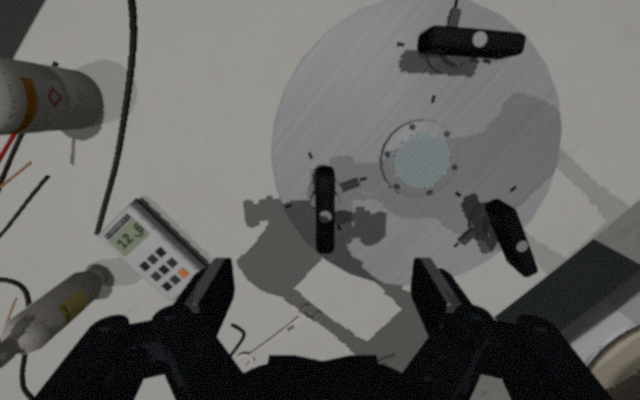

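```bash
python3 -m jog '[25,20,0,0,0,-10,50,40,0,0,0,-20,75,60,0,0,0,-30,100,80,0,0,0,-40,118,97,0,0,0,-50,118,97,0,0,0,-60,118,97,0,0,0,-70,118,97,0,0,0,-80,118,97,0,0,0,-90,118,97,0,0,0,-100]'
python3 -m jog '[0,0,0,0,0,-10,0,0,0,0,0,-20,0,0,0,0,0,-30,0,0,0,0,0,-40,0,0,0,0,0,-50,0,0,0,0,0,-60,0,0,0,0,0,-70,0,0,0,0,0,-80,0,0,0,0,0,-90,0,0,0,0,0,-100]'
python3 -m jog '[0,0,0,0,0,-10,0,0,0,0,0,-20,0,0,0,0,0,-30,0,0,0,0,0,-40,0,0,0,0,0,-50,0,0,0,0,0,-60,0,0,0,0,0,-65.5,0,0,0,0,0,-65.5,0,0,0,0,0,-65.5]'
python3 - <<'E'
from h import *
t=get_image("wrist");save("w13",t["frame"]);s=get_state();print(s["qpos"]);rel([.5975,-.0402,.19],128.6)
t=get_image("top");save("t13",t["frame"][140:290,230:400].repeat(4,0).repeat(4,1))
E
```

```text
clock: 18.85
position: [0.5959, -0.0396, 0.1876]
ee_rot: [-0.001, 0.892, 0.451, -0.001]
contact_force: [-0.1, 0.3, 0.5]
width: 0.0852
clock: 20.1
position: [0.5958, -0.0396, 0.1876]
ee_rot: [-0.002, 0.228, 0.974, -0.0]
contact_force: [0.1, 0.6, -0.6]
width: 0.0853
clock: 21.22
position: [0.5965, -0.0397, 0.1887]
ee_rot: [-0.001, -0.332, 0.943, 0.001]
contact_force: [0.7, 0.1, -0.1]
width: 0.0855
[-1.82880463e-01  3.28917295e-01  1.50456156e+00  9.24070808e-05
  1.30939410e+00 -2.43049053e+00]
row [-0.4 -0.9 -1. ] [ 0.1 -0.   0.2] psi0 128.8
```

View pics/w13.png

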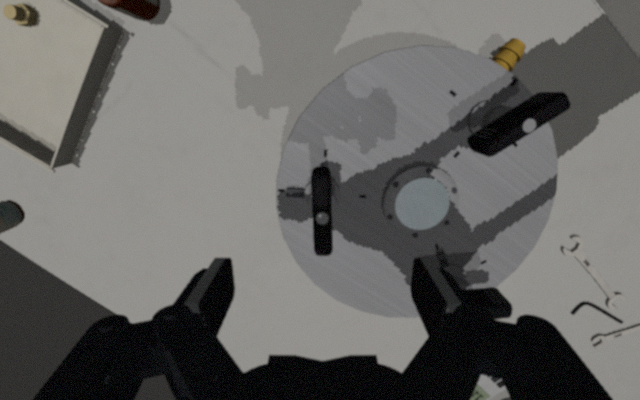

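View pics/t13.png

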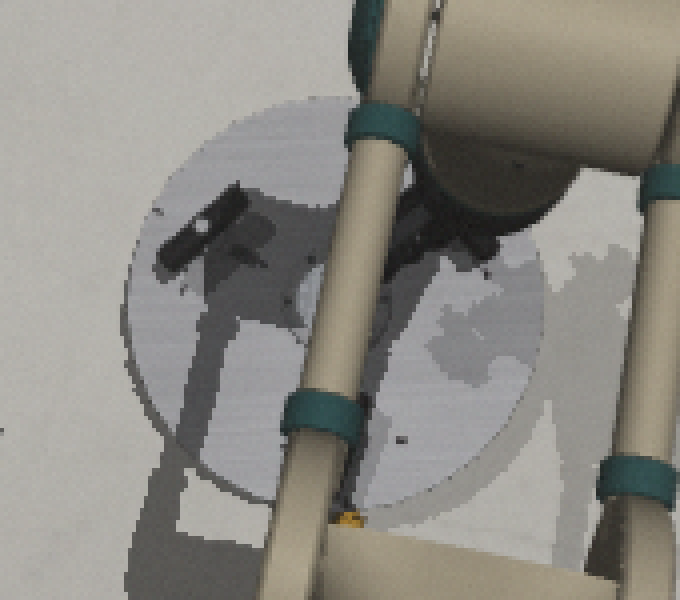

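The screw 3 bar is centred at x≈322, with its cap at row 218. Pointer 2 shows half a turn, pointing to the chamber's centre. Descending and gripping.

```bash
python3 -m jog '[0,-0.5,40,0,0,0,0,-0.5,80,0,0,0,0,-0.5,90,0,0,0,0,-0.5,90,0,0,0]'; python3 -m jog '[0,0,0,0,0,0,0,0,0,0,0,0,0,0,0,0,0,0,0,0,0,0,0,0,0,0,0,0,0,0,0,0,0,0,0,0]' 1 60
python3 -m jog '[0,0,0,0,0,9,0,0,0,0,0,18,0,0,0,0,0,27,0,0,0,0,0,36,0,0,0,0,0,45,0,0,0,0,0,54,0,0,0,0,0,60,0,0,0,0,0,60,0,0,0,0,0,60]'
python3 - <<'E'
from h import *
t=get_image("wrist");zoom("w14z",t,240,180,380,300,5.5);s=get_state();print(s["position"],s["contact_force"],s["width"],s["qpos"][5]);rel([.5975,-.0402,.1],68.6)
E
```

```text
clock: 21.82
position: [0.5974, -0.0402, 0.0997]
ee_rot: [-0.0, -0.332, 0.943, 0.0]
contact_force: [0.1, 0.1, 0.0]
width: 0.0854
clock: 22.58
position: [0.5973, -0.0397, 0.1004]
ee_rot: [0.0, -0.332, 0.943, 0.0]
contact_force: [-2.0, 2.1, 6.0]
width: 0.0128
clock: 23.7
position: [0.5971, -0.0391, 0.1003]
ee_rot: [-0.0, 0.184, 0.983, 0.001]
contact_force: [-2.0, 3.1, 5.7]
width: 0.0128
[ 0.59707317 -0.03906935  0.10036157] [-1.54179489  3.79866989  6.27620936] 0.013057561681029627 -1.3848530718332406
row [-0.8 -0.9  0.4] [ 0.1 -0.   0.2] psi0 68.8
```

View pics/w14z.png

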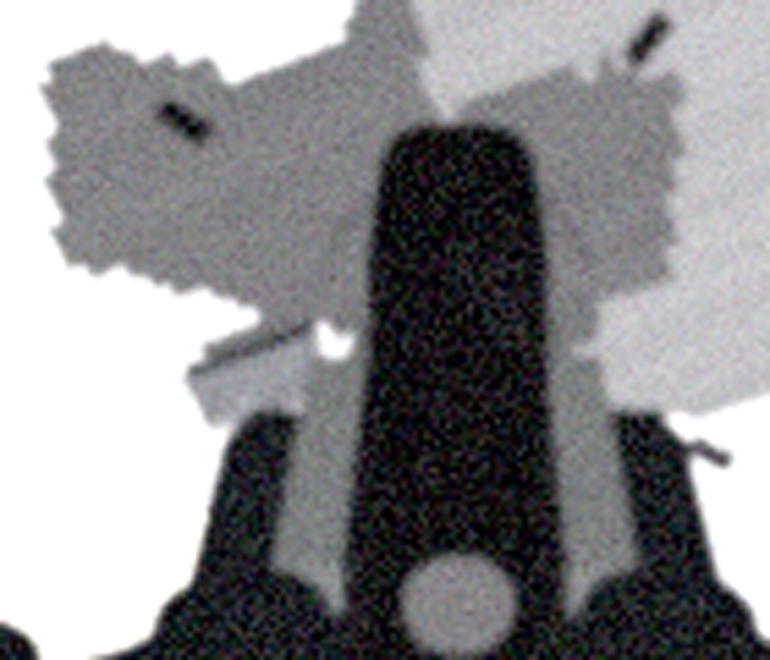

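Run:
```python
from h import *
t=get_image("wrist");k=lambda x,y:[240+x/5.5,180+y/5.5]
for c in ([.5972,-.0393],[.5982,-.0393],[.5972,-.0383],[.5982,-.0383]):
  print(ang(t,[k(201,400)],c).tolist(), ang(t,[k(185,122),k(648,40),k(712,452)],c,.076).tolist())
```

```text
[[272.1, 29.8]] [[213.4, 34.6], [121.8, 36.7], [35.3, 37.7]]
[[270.1, 29.8]] [[212.5, 35.4], [123.1, 37.2], [36.2, 36.9]]
[[272.0, 30.8]] [[214.8, 35.2], [122.7, 35.8], [34.1, 37.1]]
[[270.1, 30.8]] [[213.9, 36.0], [124.0, 36.4], [35.0, 36.3]]
```

Pointer 3 is at 270° and its quarter mark is at 214°, so 56° remain.

```bash
python3 -m jog '[0,0,0,0,0,9,0,0,0,0,0,18,0,0,0,0,0,27,0,0,0,0,0,36,0,0,0,0,0,45,0,0,0,0,0,54,0,0,0,0,0,56,0,0,0,0,0,56,0,0,0,0,0,56]'
python3 - <<'E'
from h import *
t=get_image("wrist");zoom("w15z",t,240,180,380,300,5.5);s=get_state();print(s["position"],s["contact_force"],s["width"],s["qpos"][5])
E
```

```text
clock: 24.92
position: [0.5975, -0.0386, 0.1004]
ee_rot: [-0.001, 0.624, 0.782, 0.001]
contact_force: [-0.4, 4.9, 6.0]
width: 0.0127
[ 0.59749826 -0.03855058  0.10034728] [-0.95171024  4.7654714   5.08493098] 0.012881019132589294 -0.40778043269250913
```

View pics/w15z.png

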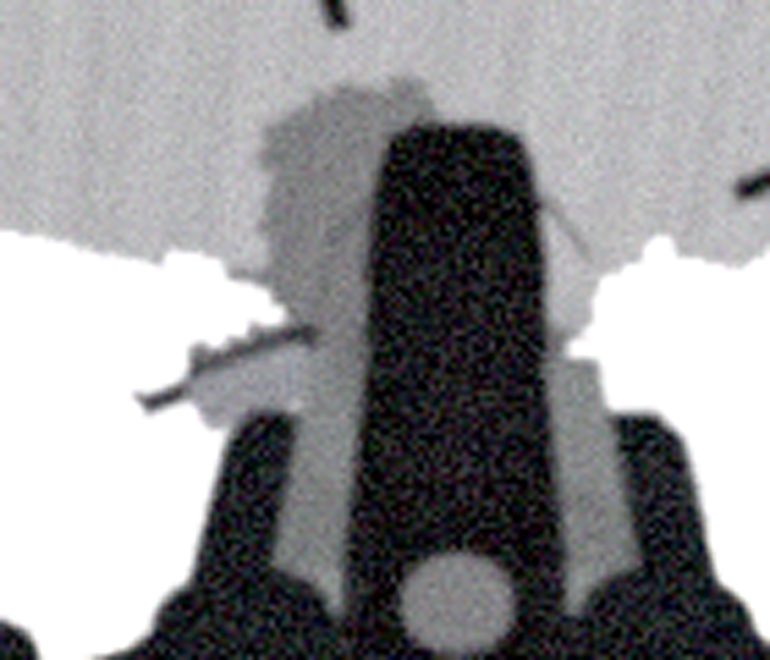

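The pointer meets its mark, in the same relation as on screw 1. I'll release, lift and back off for a final look.

```bash
python3 -m jog '[0,0,0,0,0,0,0,0,0,0,0,0,0,0,0,0,0,0,0,0,0,0,0,0,0,0,0,0,0,0,0,0,-20,0,0,0,0,0,-60,0,0,0,0,0,-110,0,0,0,0,0,-150,0,0,0]' 0
python3 - <<'E'
from h import *
rel([.40,-.30,.26],16)
E
```

```text
clock: 26.1
position: [0.5976, -0.0403, 0.2518]
ee_rot: [0.001, 0.624, 0.782, 0.0]
contact_force: [-0.8, 0.0, -0.8]
width: 0.0852
row [-209.3 -250.4   -8.4] [ 0.1  0.  -3.2] psi0 12.8
```

```bash
python3 -m jog '[-40,-50,-8,0,0,0,-80,-100,-8,0,0,0,-120,-150,-8,0,0,0,-160,-200,-8,0,0,0,-200,-250,-8,0,0,0,-209,-250,-8,0,0,0,-209,-250,-8,0,0,0,-209,-250,-8,0,0,0,-209,-250,-8,0,0,0]'
python3 - <<'E'
from h import *
t=get_image("top");zoom("t16",t,250,155,385,290,4.4,1.2);save("t16f",t["frame"]);print(get_state()["contact_force"])
E
```

```text
clock: 27.22
position: [0.4009, -0.2982, 0.2576]
ee_rot: [-0.0, 0.623, 0.782, 0.0]
contact_force: [1.0, -0.7, 0.1]
width: 0.0854
[-0.6051961   0.72474657  0.30532938]
```

View pics/t16.png

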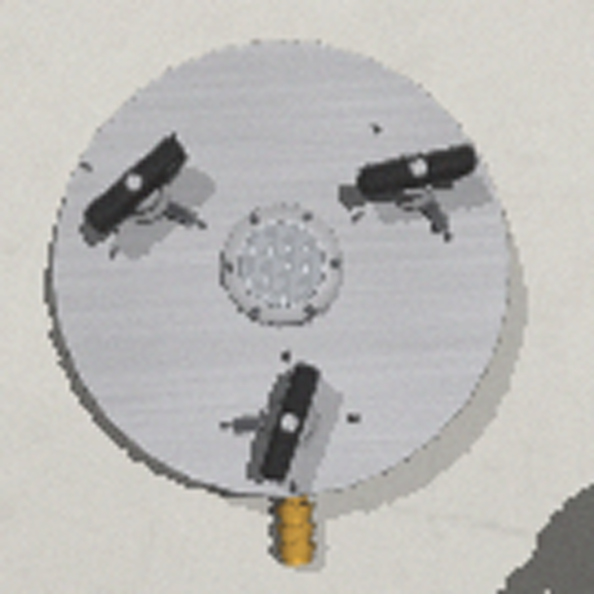

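View pics/t16f.png

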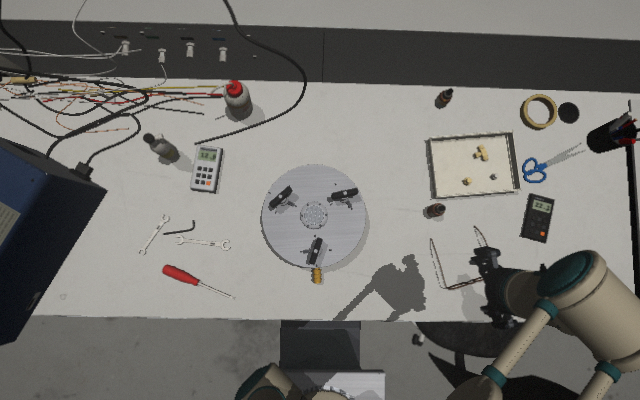

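All three pointers meet their marks: pointer 1 at (225,426) pointing left, pointer 2 at (203,225) pointing inward, and pointer 3 at (447,237). The meter, bottle and spanner sit where they were in the first picture, and the arm is clear. Handing in.

```bash
python3 -c "
from rig import *
print(sign_off())"
```

```text
the job is handed in; nothing more can be done
None
```

The lid is tightened and the job was handed in at about 27 s. I tightened the screw above the stub by one quarter turn, then the next one clockwise by two, then the last by one.

- **Screws:** The wrist camera put pointer 1 within about 1° of its quarter mark and pointer 2 within about 0.3°. I judged pointer 3 by eye at its mark, without calculating an angle. The final top view shows all three pointers at their marks.
- **Bystanders and arm:** By eye, the meter, dropper bottle and spanner had not moved. The arm was clear of everything, with contact force readings near zero.
- **What disagreed:**
  - **First grasp:** it shut above the bar, with the finger width reading 0. Side and wrist pictures showed the fingertips about 30 mm short of where the reported TCP and nose length put them. I gripped about 30 mm lower by the reported TCP, and all three grips then held at 13 mm.
  - **Camera positions:** the top and wrist cameras differed by about 3–5 mm on the screw position. I centred the grips using the wrist view.

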